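# Unlatch the cuvette cassette and hold it up

### The job

Someone left the small amber vial standing on the instrument, right in front of one of the cassette's two side catches: first lift it away and leave it standing upright on the bench, off the instrument. Then pinch the two catches on the cassette's central grip together until they unlatch, lift the cassette straight out and finish while still holding it pinched, level and still, with its underside at least 3 cm above the instrument's deck. Leave the aluminium pan, the white reagent bottle and the beaker where they are.

Things in the scene. Friction and masses are not known exactly. Their poses are not given: they have to be found in the camera images.
- dock: White bench instrument, fixed, 220 mm (its x) by 200 mm (its y), deck top 65 mm above the bench. Origin: centre of its underside, z up. A bay in the middle of the deck (floor 25 mm above the bench) holds the cassette, axes parallel to the instrument's within about 1 degree, 1.8 mm play all round. Display on the -x face, flat keypad on the deck.
- cassette: Loose black cuvette cassette, 84 mm (x) by 44 mm (y), about 190 g, sunk in the bay. Origin: centre of its underside, z up, 40 mm below the deck when seated. Its end blocks and cuvette tops stand up to 11 mm above the deck. In the middle a black tower, 22 by 23 mm, rises 52 mm above the deck between two grey spring catches on its +y and -y sides, by which it is pinched and lifted straight up.
- catch_left_pad (a point): On the outer face of the +y catch (cassette y = +24 mm when released), mid-width, 32 mm above the deck when seated; moves with the catch. The catch is an upright plate 24 mm wide (x), 5 mm thick, its top 50 mm above the deck. Grip both plates from above, closing along the cassette's y, 15 to 48 mm above the deck. They are 48 mm apart over their outer faces, 34 mm when fully pressed.
- catch_right_pad (a point): The same point on the outer face of the -y catch.
- catch_left (a joint): Travel of the +y catch towards the tower: 0 released, 0.007 m fully pressed (stop). A hook at its foot reaches 4 mm under the edge of the bay and bars any lift until pressed; free from 0.004 to 0.006 m. The spring takes 4 N to start and 8.5 N when fully pressed.
- catch_right (a joint): The same for the -y catch.
- vial: Loose amber glass vial with a black cap, 32 mm diameter, 75 mm high, about 60 g, standing upright on the deck beside either the +y or the -y catch, its axis about 47 mm from the cassette's middle, a few millimetres in front of the catch face. Origin: centre of its underside. Easiest gripped from above with the fingers closing along the instrument's x.
- pan: Loose flat aluminium weighing pan, 34 mm diameter, 8 mm high, lying on the deck in front of the other catch; low enough to stay there under the fingertips. Origin: centre of its underside.
- reagent: Loose white plastic reagent bottle, 66 mm diameter, 150 mm high, standing on the bench. Origin: centre of its underside.
- beaker: Loose glass beaker, 70 mm diameter, 95 mm high, standing on the bench. Origin: centre of its underside.

How it is judged (in metres and radians):
On the way, in this order (a step that is already met when the one before it is completed fails the run):
1. the vial stands upright on the bench, let go, with the cassette still in its bay (height (world z) of vial between -0.01 and 0.012 m and angle between vial's own z axis and vertical below 0.15 rad and contact force between vial and the fingers below 0.1 N and linear speed of vial below 0.03 m/s and height (world z) of cassette below 0.03 m), for 0.2 s.
2. both catches are pressed in by the fingers while the cassette is still seated (value of joint each of catch_left, catch_right above 0.004 m and contact force between cassette and the fingers above 2 N and height (world z) of cassette below 0.032 m), for 0.1 s.
At the end, for the whole second after the job is handed in: Fingers hold the cassette, both catches in over 4 mm, underside over 93 mm above the bench, within 0.2 rad of level, still, carried by nothing else; vial let go, upright (0.15 rad) on the bench; pan, reagent bottle and beaker within 30 mm of their starts (height (world z) of cassette above 0.093 m and angle between cassette's own z axis and vertical below 0.2 rad and linear speed of each of cassette, vial below 0.03 m/s and angular speed of cassette below 0.3 rad/s and value of joint each of catch_left, catch_right above 0.004 m and contact force between cassette and the fingers above 5 N and contact force between cassette and dock below 0.05 N and contact force between cassette and vial below 0.05 N and contact force between cassette and pan below 0.05 N and contact force between cassette and reagent below 0.05 N and contact force between cassette and beaker below 0.05 N and height (world z) of vial between -0.01 and 0.012 m and angle between vial's own z axis and vertical below 0.15 rad and contact force between vial and the fingers below 0.1 N and distance of each of pan, reagent, beaker from where it was at the start of the episode below 0.03 m); the arm keeps its last pose, push and grip.
It fails at once if the vial is tipped over (angle between vial's own z axis and vertical above 0.6 rad).
It fails at once if the reagent bottle is knocked (distance of reagent from where it was at the start of the episode above 0.03 m or angle between reagent's own z axis and vertical above 0.4 rad).
It fails at once if the beaker is knocked (distance of beaker from where it was at the start of the episode above 0.03 m or angle between beaker's own z axis and vertical above 0.4 rad).
It also fails if it takes over 59 s, if anything falls off the work surface, if the arm or the gripper's body presses on something with over 40 N, if the wrist force passes 120 N, or if a joint passes its speed limit or range.

### The arm

A 6-joint arm with a two-finger parallel gripper is mounted at the origin on the work surface. World frame = base frame: x ahead of the robot, y to its left, z up, the work surface at z = 0. Lengths are in m, angles in degrees, forces in N, time in s.
With the tool pointing down it reaches from about 0.35 to 0.875 m from the base axis. Payload 4.2 kg.
Tool frame: the origin (TCP) lies between the finger pads; the fingertips stand 17 mm ahead of it and the grasp point (between the pads) lies 2 mm behind it; z points along the fingers, y is the line along which they close (so a half turn about z gives the same grasp; the last joint's range is limited). The gripper opens to 87 mm and grips with 3 to 60 N. Pads are 19 mm wide; open, the fingers measure 117 mm over their backs; the gripper's body (75 mm by 190 mm) begins 51 mm behind the grasp point.
Start: joints at [14.817, 22.042, 0.453, 0, -68.411, -14.817], TCP at [0.625, 0, 0.206] pointing down, gripper open.
Joint ranges: [-179.83, 179.83], [-69.29, 118.12], [-61.27, 80.66], [-181.25, 117.63], [-171.15, -9.14], [-177.46, 177.46]. Speed limits (degrees/s): [159.86, 159.86, 180, 180, 180, 180].

### API

Orientations are given as a 3x3 rotation matrix whose columns are the frame's x, y, z axes.
In Python, from station import sense, capture, r, masks_of gives the robot as it stands.
- The arm moves only by the tool apply_moves, never from a script. Its argument "steps" is a list that holds one entry, the list of rows, each a list of 7 numbers: the opening, from 0 (shut) to 1 (fully open), then the shift along the tool's x, y, z in mm, then the turn, a rotation vector about the tool's x, y, z in rad. A call has 1 to 12 rows; each row shifts and turns the commanded pose from where the row before left it, along the tool's axes as they then stand; what a row does not reach is not made up. A row lasts 1/8 s, in which the tool goes at most 62.5 mm and 10.7 degrees, less where a joint would pass 70% of its speed; a pose out of reach is approached as far as the arm can. A call with a gripper value outside its range is refused whole. The fingers move at their own pace and stop on an object; the grip force is fixed at half the most. Time passes only in rows, so rows that do not move let the fingers close. It gives the time, the measured TCP pose, the force and the opening at its end, in the units of the state.
- sense(): the state, without advancing time (a new reading comes with each control period).
- capture(name): name is "scene" or "side" or "wrist"; returns a dict with "color" (400x640x3 uint8, red, green, blue), "vfov" (degrees; the focal length in pixels is half the picture's height over the tangent of half this angle, whatever the lens; pixels are square), "cx", "cy" (the principal point, pixels), "T" (4x4, takes a point from camera to world coordinates). Camera axes: x right, y down, z forward; pixel columns grow to the right and rows downward; lengths in m; the calibration is good to about 2 mm. A picture is of the moment at which its call begins. There is no depth.
- r.finish_job(): hands the job in, once; it reports no verdict.
Trained networks look in a picture, given as the dict that the camera call returned (one of the last four; its "shot" number tells which), for a name from the list of things; names that differ only in an ending like _2 or _b are one class to them, and where a whole thing is asked for, a point or a joint stands for the part that bears it (a point fixed in the world has none). Each returns a list of dicts, best first, with "confidence" (0 to 1); they miss things now and then, are a little off and sometimes report something else, mostly with a low value. They report only what shows in the picture. A call takes as long as a camera call.
- masks_of(picture, thing): "pixels" (400x640 bool, what is visible of it) and "box" ([left, top, width, height] in pixels, round what is visible of it).
The state is a dict: "time_s": time; "joints": joint angles; "joint_velocities": joint speeds; "effort": joint torques, N m; "tcp_pos": TCP position; "ee_rot": TCP orientation; "wrist_force": force on the tool from outside, world axes, zero at the start; "moment": the same for the moment, N m; "gripper_width": opening from 0.0 (shut) to 1.0 (fully open).
Only numpy, scipy, OpenCV 4.12 (cv2) and the standard library are available. Lean on these libraries where they do the work, as an engineer would, in place of code of your own. Each camera call takes 0.05 s, during which the arm holds its last target. There are 200 camera calls.

## Working session

There is one attempt and no reset: what is moved stays moved. The work goes in short steps, Python scripts to look and compute and a tool call to move; the robot and the scene stay as the last step left them, time stands still between calls to the robot, and variables do not carry over. Pictures are saved under pics/ and viewed, on a budget of 10 in all, crops included, one or two more only if the job needs it, and the job is handed in when it is done.

Besides the shell and the picture viewer there is one more tool, called by a JSON object that holds its "api" and its "payload". apply_moves: Moves the arm, as the interface text tells. Its arguments: {"type":"object","properties":{"steps":{"type":"array","items":{"type":"array","items":{"type":"array","items":{"type":"number"}}}}},"required":["steps"]}

```bash
mkdir -p pics; ls
cat > h.py <<'E'
import numpy as np, cv2
from station import sense, capture, r, masks_of
def K(p):
    f=200/np.tan(np.radians(p["vfov"])/2); return f
def ray(p,u,v):
    f=K(p); d=np.array([(u-p["cx"])/f,(v-p["cy"])/f,1]); T=np.array(p["T"]); return T[:3,3],T[:3,:3]@d
def onz(p,u,v,z):
    o,d=ray(p,u,v); return o+d*(z-o[2])/d[2]
def proj(p,X):
    T=np.array(p["T"]); X=np.atleast_2d(X); c=(X-T[:3,3])@T[:3,:3]; f=K(p); return np.c_[c[:,0]/c[:,2]*f+p["cx"],c[:,1]/c[:,2]*f+p["cy"]]
def save(p,n): cv2.imwrite(n,cv2.cvtColor(p["color"],cv2.COLOR_RGB2BGR))
E
python3 - <<'E'
from h import *
s=sense(); print(s)
for c in("scene","side","wrist"):
    p=capture(c); save(p,f"pics/{c}0.png"); print(c,p["vfov"],p["cx"],p["cy"],np.round(p["T"],3).tolist())
    for t in("dock","cassette","catch_left_pad","vial","pan","reagent","beaker"):
        for m in masks_of(p,t)[:2]:
            ys,xs=np.nonzero(m["pixels"]); print(t,round(m["confidence"],2),m["box"],xs.mean().round(1),ys.mean().round(1))
E
```

```text
pics
{'time_s': 0.0, 'joints': array([ 1.48173316e+01,  2.20898058e+01,  3.79668073e-01, -2.96280049e-02,
       -6.84125093e+01, -1.48165101e+01]), 'joint_velocities': array([ 0.00853381,  0.07986765,  0.08022647, -0.02130366, -0.01302914,
        0.01480304]), 'effort': array([ 5.69075401e-04, -3.90661991e+01,  1.87403029e+01,  4.22001421e+00,
        1.09914420e-02, -1.81494070e-04]), 'tcp_pos': array([6.24349292e-01, 2.62985605e-05, 2.04667313e-01]), 'ee_rot': array([[-1.76339727e-04, -9.99997581e-01, -2.19233214e-03],
       [-9.99999981e-01,  1.76521181e-04, -8.25742572e-05],
       [ 8.29610505e-05,  2.19231754e-03, -9.99997593e-01]]), 'wrist_force': array([ 0.99237138,  0.36851336, -0.05111209]), 'moment': array([ 0.03882318, -0.00398093,  0.00972123]), 'gripper_width': 1.0006033261051501}
scene 50.2147317123649 317.92087853411476 196.4946839691842 [[0.33, 0.644, -0.69, 1.208], [0.944, -0.214, 0.252, -0.221], [0.015, -0.734, -0.679, 0.7], [0.0, 0.0, 0.0, 1.0]]
dock 0.58 [263.5, 157.8, 122.6, 105.0] 323.1 215.0
cassette 0.68 [309.4, 174.3, 31.7, 35.0] 323.9 192.0
catch_left_pa
[... 562 characters left out ...]
5.7, 30.1] 283.5 179.1
vial 0.35 [287.7, 178.7, 4.7, 19.0] 288.5 186.6
pan 0.5 [303.5, 207.7, 12.0, 5.9] 308.0 209.0
reagent 0.94 [418.7, 219.6, 34.0, 63.0] 435.5 251.9
beaker 0.6 [251.0, 127.3, 18.4, 31.9] 259.5 140.2
wrist 71.34296410831416 323.2997409632424 200.00157714835953 [[-1.0, 0.001, 0.001, 0.625], [0.001, 0.954, 0.3, -0.083], [-0.001, 0.3, -0.954, 0.384], [0.0, 0.0, 0.0, 1.0]]
dock 0.87 [282.0, 121.7, 196.2, 151.4] 375.0 187.7
cassette 0.67 [338.2, 185.5, 75.0, 62.7] 376.6 213.2
catch_left_pad 0.49 [365.2, 220.7, 26.6, 28.5] 377.2 237.7
vial 0.75 [363.9, 234.9, 33.0, 35.0] 376.6 257.9
pan 0.85 [368.3, 154.1, 30.7, 28.8] 382.4 169.1
beaker 0.2 [362.6, 217.5, 29.9, 28.1] 376.3 237.5
```

Run:
```python
import cv2,numpy as np
w=cv2.imread("pics/wrist0.png");s=cv2.imread("pics/scene0.png")
a=cv2.resize(w[100:300,240:507],(800,600),interpolation=cv2.INTER_CUBIC)
cv2.imwrite("pics/w0z.png",a)
cv2.imwrite("pics/s0.png",s)
```

```text
(no output)
```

View pics/w0z.png

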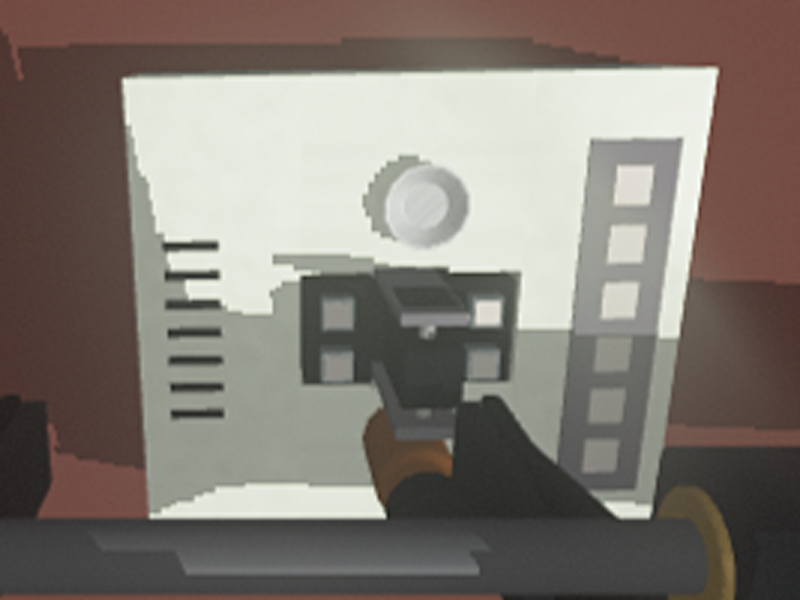

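View pics/scene0.png

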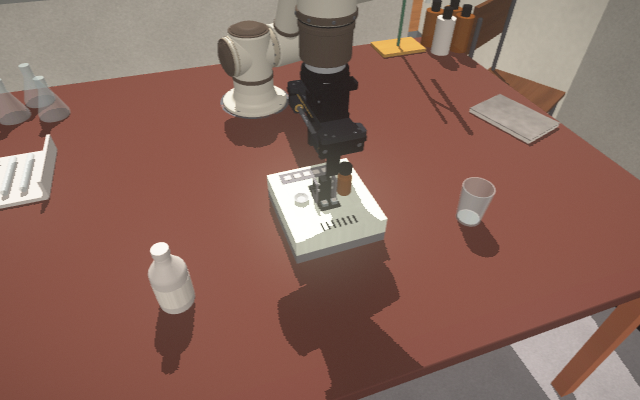

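Run:
```python
from h import *
p=capture("wrist"); 
k=267/800
P=lambda X,Y:(240+X*k,100+Y/3)
for n,X,Y,z in [("TL",123,78,.065),("TR",717,68,.065),("BL",150,517,.065),("BR",655,503,.065),("bayTL",302,277,.076),("bayTR",518,272,.076),("bayBL",302,383,.076),("pan",427,206,.073),("catchR top",435,318,.115),("catchL top",424,431,.115)]:
    print(n,onz(p,*P(X,Y),z).round(4))
q=capture("scene"); 
m=masks_of(q,"vial")[0]; b=m["box"]; print("vial base",onz(q,b[0]+b[2]/2,b[1]+b[3]-2,.065), "cap",onz(q,b[0]+b[2]/2,b[1]+3,.14))
for t in("reagent","beaker"):
    m=masks_of(q,t)[0]; b=m["box"]; print(t,onz(q,b[0]+b[2]/2,b[1]+b[3]-10,0))
p2=capture("side"); m=masks_of(p2,"vial")[0]; b=m["box"]; print("vial side",onz(p2,b[0]+b[2]/2,b[1]+3,.14))
for t in("reagent","beaker"):
    m=masks_of(p2,t)[0]; b=m["box"]; print(t,onz(p2,b[0]+b[2]/2,b[1]+b[3]-8,0))
```

```text
TL [ 0.6722 -0.0686  0.065 ]
TR [ 0.4536 -0.072   0.065 ]
BL [0.669  0.1161 0.065 ]
BR [0.4501 0.1093 0.065 ]
bayTL [0.6055 0.0046 0.076 ]
bayTR [0.523  0.0026 0.076 ]
bayBL [0.6047 0.0484 0.076 ]
pan [ 0.5587 -0.0223  0.073 ]
catchR top [0.5626 0.0079 0.115 ]
catchL top [0.5637 0.0502 0.115 ]
vial base [0.57772458 0.07166142 0.065     ] cap [0.57299717 0.06896065 0.14      ]
reagent [ 0.68977955 -0.32503518  0.        ]
beaker [0.67394264 0.3624078  0.        ]
vial side [0.56454334 0.08363456 0.14      ]
reagent [ 0.68780151 -0.32406804  0.        ]
beaker [0.66014115 0.34760407 0.        ]
```

{"api": "apply_moves", "payload": {"steps": [[[1,-19,15,0,0,0,-0.016],[1,-19,15,0,0,0,0],[1,-18,15,0,0,0,0],[1,-18,15,0,0,0,0],[1,0,0,0,0,0,0],[1,0,0,0,0,0,0]]]}}

```text
time_s: 2.4
tcp_pos: [0.5645, 0.0732, 0.2059]
ee_rot: [[0.016, -1.0, 0.001], [-1.0, -0.016, -0.0], [0.0, -0.001, -1.0]]
wrist_force: [-0.5, 0.4, -1.2]
gripper_width: 0.995
```

Run:
```python
from h import *
p=capture("wrist"); save(p,"pics/wrist1.png"); np.save("w1.npy",p,allow_pickle=True)
for t in("cassette","catch_left_pad","vial","pan"):
    for m in masks_of(p,t)[:2]:
        ys,xs=np.nonzero(m["pixels"]); print(t,round(m["confidence"],2),m["box"],xs.mean().round(1),ys.mean().round(1))
s=sense(); print(s["tcp_pos"],s["ee_rot"])
x0=int(input() if 0 else 220)
cv2.imwrite("pics/w1z.png",cv2.resize(cv2.imread("pics/wrist1.png")[110:310,190:457],(800,600),interpolation=cv2.INTER_CUBIC))
```

```text
cassette 0.77 [287.6, 124.4, 77.5, 57.6] 326.6 150.4
catch_left_pad 0.6 [311.2, 169.0, 30.2, 12.9] 327.1 174.2
vial 0.91 [310.2, 179.6, 30.8, 41.7] 325.0 201.5
pan 0.68 [315.8, 83.6, 33.4, 31.9] 330.9 100.6
[0.56438635 0.07284291 0.2055434 ] [[ 1.51895226e-02 -9.99884605e-01 -2.32988930e-04]
 [-9.99884621e-01 -1.51894862e-02 -1.57296307e-04]
 [ 1.53739173e-04  2.35351304e-04 -9.99999960e-01]]
```

View pics/w1z.png

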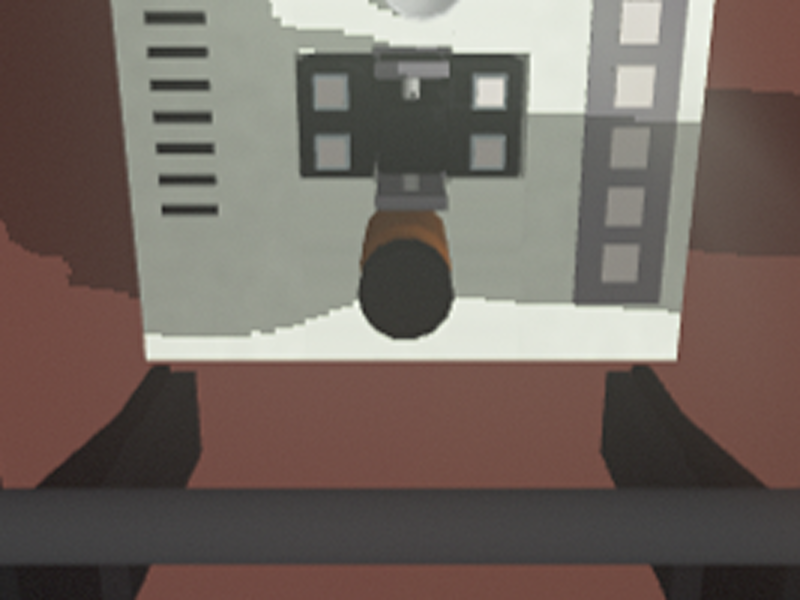

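Run:
```python
from h import *
p=np.load("w1.npy",allow_pickle=True).item()
P=lambda X,Y:(190+X*267/800,110+Y/3)
for n,X,Y,z in [("vial",406,289,.14),("bTL",298,55,.076),("bTR",527,53,.076),("bBR",522,178,.076),("bBL",302,178,.076),("cL outer",412,208,.115),("cL inner",412,190,.115),("cR outer",412,62,.115),("cR inner",412,78,.115),("dBL",147,361,.065),("dBR",677,359,.065)]:
    print(n,onz(p,*P(X,Y),z).round(4))
```

```text
vial [0.563 0.073 0.14 ]
bTL [0.6024 0.0071 0.076 ]
bTR [0.5205 0.0051 0.076 ]
bBR [0.5196 0.0503 0.076 ]
bBL [0.6018 0.0516 0.076 ]
cL outer [0.5612 0.0532 0.115 ]
cL inner [0.5613 0.0472 0.115 ]
cR outer [0.5621 0.0065 0.115 ]
cR inner [0.562  0.0114 0.115 ]
dBL [0.6688 0.1315 0.065 ]
dBR [0.4493 0.1272 0.065 ]
```

{"api": "apply_moves", "payload": {"steps": [[[1,-1,1,25,0,0,0],[1,-1,0,25,0,0,0],[1,0,0,25,0,0,0],[1,0,0,15,0,0,0],[1,0,0,8,0,0,0],[1,0,0,0,0,0,0],[0.2,0,0,0,0,0,0],[0.2,0,0,0,0,0,0],[0.2,0,0,0,0,0,0],[0.2,0,0,0,0,0,0],[0.2,0,0,0,0,0,0],[0.2,0,0,0,0,0,0]]]}}

```text
time_s: 4.15
tcp_pos: [0.5631, 0.0753, 0.1077]
ee_rot: [[0.016, -1.0, -0.0], [-1.0, -0.016, -0.0], [0.0, 0.0, -1.0]]
wrist_force: [-0.3, 0.3, 0.8]
gripper_width: 0.406
```

{"api": "apply_moves", "payload": {"steps": [[[0.2,0,0,0,0,0,0],[0.2,0,0,0,0,0,0],[0.2,0,0,0,0,0,0],[0.2,0,0,-8,0,0,0],[0.2,0,0,-15,0,0,0],[0.2,0,0,-15,0,0,0],[0.2,0,0,0,0,0,0]]]}}

```text
time_s: 5.03
tcp_pos: [0.5643, 0.0757, 0.148]
ee_rot: [[0.016, -1.0, 0.004], [-1.0, -0.016, 0.002], [-0.001, -0.004, -1.0]]
wrist_force: [-0.3, 0.3, -0.7]
gripper_width: 0.335
```

Run:
```python
from h import *
p=capture("side"); q=capture("scene")
a=p["color"][130:270,200:400]; b=q["color"][130:270,230:430]
cv2.imwrite("pics/lift.png",cv2.cvtColor(cv2.resize(np.hstack([a,b]),(800,280),interpolation=cv2.INTER_CUBIC),cv2.COLOR_RGB2BGR))
s=sense();print(s["wrist_force"],s["gripper_width"])
```

```text
[-0.37908341  0.32404444 -0.67343416] 0.332514463821026
```

View pics/lift.png

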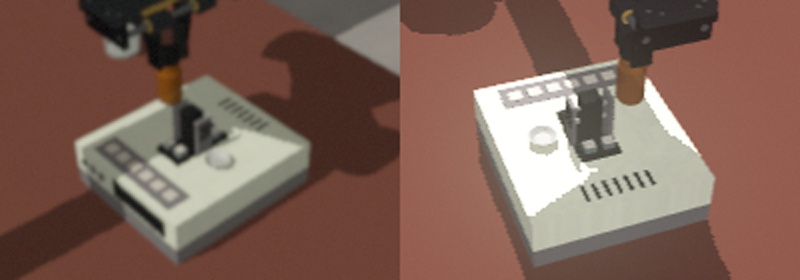

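{"api": "apply_moves", "payload": {"steps": [[[0.2,-15,0,0,0,0,0],[0.2,-25,0,0,0,0,0],[0.2,-25,0,0,0,0,0],[0.2,-25,0,0,0,0,0],[0.2,-25,0,0,0,0,0],[0.2,-20,0,0,0,0,0],[0.2,-12,0,10,0,0,0],[0.2,0,0,25,0,0,0],[0.2,0,0,25,0,0,0],[0.2,0,0,22,0,0,0],[0.2,0,0,12,0,0,0],[0.2,0,0,5,0,0,0]]]}}

```text
time_s: 6.62
tcp_pos: [0.5605, 0.222, 0.0459]
ee_rot: [[0.016, -1.0, -0.001], [-1.0, -0.016, -0.001], [0.001, 0.001, -1.0]]
wrist_force: [0.0, 0.2, -0.2]
gripper_width: 0.335
```

{"api": "apply_moves", "payload": {"steps": [[[0.2,0,0,0,0,0,0],[0.2,0,0,1,0,0,0],[0.2,0,0,0,0,0,0],[0.2,0,0,0,0,0,0]]]}}

```text
time_s: 7.12
tcp_pos: [0.5609, 0.2224, 0.0462]
ee_rot: [[0.016, -1.0, 0.001], [-1.0, -0.016, 0.0], [-0.0, -0.001, -1.0]]
wrist_force: [-0.0, 0.6, -0.7]
gripper_width: 0.341
```

{"api": "apply_moves", "payload": {"steps": [[[0.2,0,0,1,0,0,0],[0.2,0,0,0,0,0,0],[0.2,0,0,0,0,0,0]]]}}

```text
time_s: 7.5
tcp_pos: [0.5607, 0.2223, 0.0447]
ee_rot: [[0.016, -1.0, -0.0], [-1.0, -0.016, -0.0], [0.0, 0.0, -1.0]]
wrist_force: [0.5, 0.4, -1.3]
gripper_width: 0.337
```

{"api": "apply_moves", "payload": {"steps": [[[0.2,0,0,1,0,0,0],[0.2,0,0,0,0,0,0],[0.2,0,0,0,0,0,0]]]}}

```text
time_s: 7.88
tcp_pos: [0.5607, 0.2223, 0.0437]
ee_rot: [[0.016, -1.0, -0.0], [-1.0, -0.016, -0.0], [0.0, 0.0, -1.0]]
wrist_force: [0.3, -0.1, -0.4]
gripper_width: 0.338
```

{"api": "apply_moves", "payload": {"steps": [[[0.2,0,0,1,0,0,0],[0.2,0,0,0,0,0,0],[0.2,0,0,0,0,0,0]]]}}

```text
time_s: 8.25
tcp_pos: [0.5607, 0.2223, 0.0427]
ee_rot: [[0.016, -1.0, 0.0], [-1.0, -0.016, 0.0], [-0.0, -0.0, -1.0]]
wrist_force: [-0.6, 0.7, -0.2]
gripper_width: 0.336
```

{"api": "apply_moves", "payload": {"steps": [[[0.5,0,0,0,0,0,0],[0.7,0,0,0,0,0,0],[1,0,0,0,0,0,0],[1,0,0,0,0,0,0],[1,0,0,0,0,0,0],[1,0,0,0,0,0,0]]]}}

```text
time_s: 9.0
tcp_pos: [0.5607, 0.2223, 0.0428]
ee_rot: [[0.016, -1.0, 0.0], [-1.0, -0.016, 0.0], [-0.0, -0.0, -1.0]]
wrist_force: [0.2, 0.3, 0.0]
gripper_width: 0.93
```

{"api": "apply_moves", "payload": {"steps": [[[1,0,0,-15,0,0,0],[1,0,0,-30,0,0,0],[1,0,0,-40,0,0,0],[1,0,0,-40,0,0,0],[1,0,0,-38,0,0,0],[1,20,0,0,0,0,0],[1,40,0,0,0,0,0],[1,40,1,0,0,0,0],[1,40,1,0,0,0,0],[1,35,0,0,0,0,0],[1,18,0,0,0,0,0],[1,0,0,0,0,0,0]]]}}

```text
time_s: 10.5
tcp_pos: [0.5615, 0.0281, 0.2057]
ee_rot: [[0.014, -1.0, -0.0], [-1.0, -0.014, 0.0], [-0.0, 0.0, -1.0]]
wrist_force: [-0.5, 0.3, -0.1]
gripper_width: 0.999
```

{"api": "apply_moves", "payload": {"steps": [[[1,0,0,0,0,0,0.157],[1,0,0,0,0,0,0.157],[1,0,0,0,0,0,0.157],[1,0,0,0,0,0,0.157],[1,0,0,0,0,0,0.157],[1,0,0,0,0,0,0.157],[1,0,0,0,0,0,0.157],[1,0,0,0,0,0,0.157],[1,0,0,0,0,0,0.157],[1,0,0,0,0,0,0.157],[1,0,0,0,0,0,0],[1,0,0,0,0,0,0]]]}}

```text
time_s: 12.0
tcp_pos: [0.5618, 0.0298, 0.2057]
ee_rot: [[-1.0, -0.02, -0.0], [-0.02, 1.0, 0.0], [0.0, 0.0, -1.0]]
wrist_force: [0.2, -0.6, -0.2]
gripper_width: 0.999
```

Run:
```python
from h import *
p=capture("wrist"); save(p,"pics/wrist2.png"); np.save("w2.npy",p,allow_pickle=True)
for t in("cassette","catch_left_pad","pan","dock"):
    for m in masks_of(p,t)[:2]:
        print(t,round(m["confidence"],2),np.round(m["box"],1))
print(proj(p,[[.5612,.029,.115],[.5612,.053,.115],[.5612,.005,.115]]),sense()["joints"])
q=capture("side"); a=q["color"][100:300,200:400]; b=cv2.resize(a,(600,600),interpolation=cv2.INTER_CUBIC); cv2.imwrite("pics/side2.png",b[...,::-1])
```

```text
cassette 0.62 [299.8 145.4  51.9  75.6]
cassette 0.37 [334.7 172.2  15.4  35.7]
catch_left_pad 0.86 [334.6 177.5  14.8  32.8]
pan 0.88 [263.  171.8  30.3  24.8]
dock 0.87 [233.2  81.8 181.7 186.8]
dock 0.75 [300.1 172.5  12.8  38.3]
[[322.69070769 197.47406405]
 [346.50322353 197.90476659]
 [298.85354012 197.04291563]] [ 1.94869324e+01  1.59742707e+01 -8.49097593e+00 -1.28310155e-03
 -6.55335697e+01 -1.08486646e+02]
```

View pics/wrist2.png

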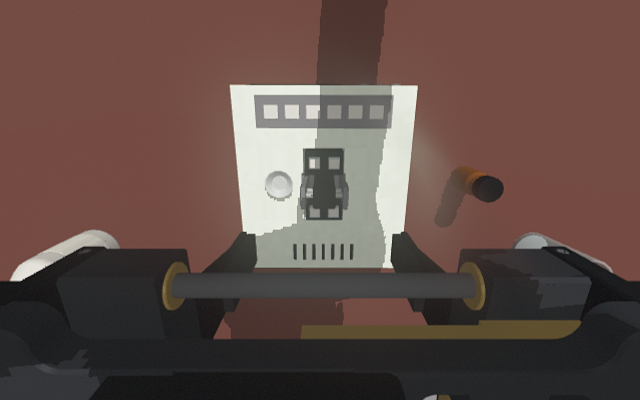

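Run:
```python
import cv2
a=cv2.imread("pics/wrist2.png")[135:235,258:391]
cv2.imwrite("pics/w2z.png",cv2.resize(a,(798,600),interpolation=cv2.INTER_NEAREST))
```

```text
(no output)
```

View pics/w2z.png

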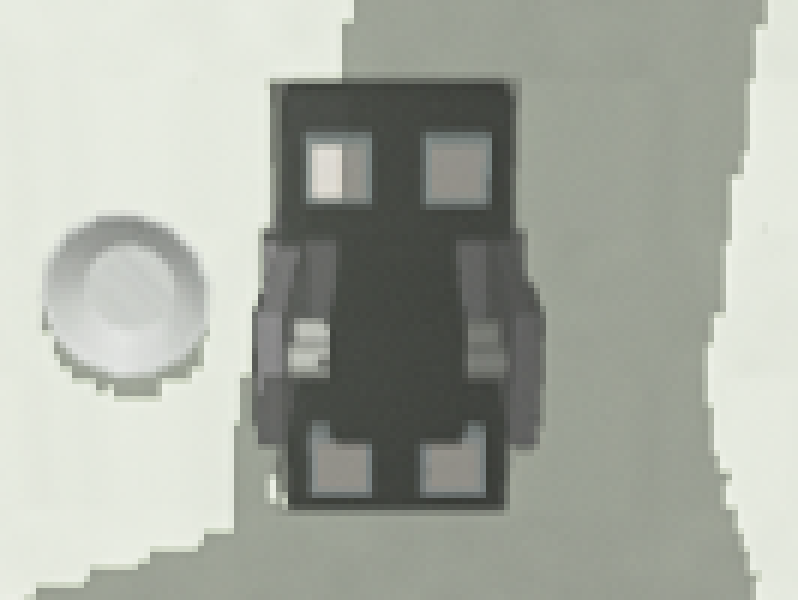

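{"api": "apply_moves", "payload": {"steps": [[[1,0,0.5,20,0,0,0],[1,0,0,25,0,0,0],[1,0,0,25,0,0,0],[1,0,0,20,0,0,0],[1,0,0,12,0,0,0],[1,0,0,6,0,0,0],[1,0,0,0,0,0,0],[1,0,0,0,0,0,0]]]}}

```text
time_s: 13.3
tcp_pos: [0.5624, 0.0299, 0.0986]
ee_rot: [[-1.0, -0.017, 0.002], [-0.017, 1.0, 0.0], [-0.002, 0.0, -1.0]]
wrist_force: [-0.1, 0.4, -0.9]
gripper_width: 1.002
```

Run:
```python
from h import *
p=capture("wrist"); q=capture("scene")
a=cv2.resize(p["color"][60:340,120:520],(500,350)); b=cv2.resize(q["color"][120:260,230:350],(300,350),interpolation=cv2.INTER_CUBIC)
cv2.imwrite("pics/pre.png",np.hstack([a,b])[...,::-1])
s=sense();print(s["wrist_force"],s["tcp_pos"])
```

```text
[ 0.28226159 -0.86704654 -0.49664306] [0.56226045 0.02989768 0.09847921]
```

View pics/pre.png

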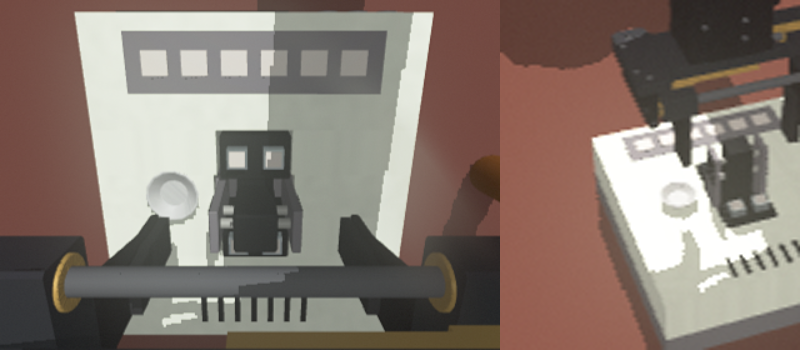

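{"api": "apply_moves", "payload": {"steps": [[[0.6,0,0,1,0,0,0],[0.5,0,0,0,0,0,0],[0.4,0,0,0,0,0,0],[0.2,0,0,0,0,0,0],[0.2,0,0,0,0,0,0],[0.2,0,0,0,0,0,0],[0.2,0,0,0,0,0,0],[0.2,0,0,0,0,0,0],[0.2,0,0,0,0,0,0],[0.2,0,0,0,0,0,0],[0.2,0,0,0,0,0,0],[0.2,0,0,0,0,0,0]]]}}

```text
time_s: 14.9
tcp_pos: [0.562, 0.0299, 0.0974]
ee_rot: [[-1.0, -0.017, 0.001], [-0.017, 1.0, 0.0], [-0.001, 0.0, -1.0]]
wrist_force: [-1.2, 0.9, 5.5]
gripper_width: 0.303
```

Run:
```python
from h import *
p=capture("wrist"); q=capture("scene")
a=cv2.resize(p["color"][150:310,220:420],(400,320),interpolation=cv2.INTER_CUBIC); b=cv2.resize(q["color"][140:240,270:395],(400,320),interpolation=cv2.INTER_CUBIC)
cv2.imwrite("pics/grip.png",np.hstack([a,b])[...,::-1])
s=sense();print(s["wrist_force"],s["moment"],s["tcp_pos"],s["gripper_width"])
```

```text
[-1.73428517  1.17874183  4.98828917] [0.2787829  0.46038507 0.02804531] [0.56200047 0.02987683 0.097359  ] 0.30701569756748276
```

View pics/grip.png

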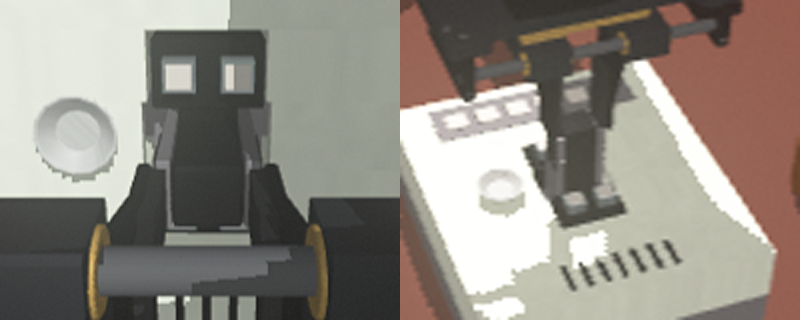

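{"api": "apply_moves", "payload": {"steps": [[[0.2,0,0,-3,0,0,0],[0.2,0,0,-5,0,0,0],[0.2,0,0,-7,0,0,0],[0.2,0,0,0,0,0,0],[0.2,0,0,0,0,0,0]]]}}

```text
time_s: 15.62
tcp_pos: [0.5617, 0.0297, 0.1117]
ee_rot: [[-1.0, -0.017, -0.0], [-0.017, 1.0, 0.0], [0.0, 0.0, -1.0]]
wrist_force: [-0.8, 0.2, -2.1]
gripper_width: 0.305
```

Force reads −2 N, which matches the cassette's weight, so it is unlatched. I'll lift it the rest of the way.

{"api": "apply_moves", "payload": {"steps": [[[0.2,0,0,-8,0,0,0],[0.2,0,0,-12,0,0,0],[0.2,0,0,-15,0,0,0],[0.2,0,0,-15,0,0,0],[0.2,0,0,-12,0,0,0],[0.2,0,0,-10,0,0,0],[0.2,0,0,-6,0,0,0],[0.2,0,0,-2,0,0,0],[0.2,0,0,0,0,0,0],[0.2,0,0,0,0,0,0],[0.2,0,0,0,0,0,0],[0.2,0,0,0,0,0,0]]]}}

```text
time_s: 17.12
tcp_pos: [0.5617, 0.0297, 0.1916]
ee_rot: [[-1.0, -0.017, -0.0], [-0.017, 1.0, -0.0], [0.0, -0.0, -1.0]]
wrist_force: [0.8, -0.5, -2.9]
gripper_width: 0.303
```

Run:
```python
from h import *
q=capture("scene"); p=capture("side")
a=cv2.resize(p["color"][120:280,200:400],(400,320),interpolation=cv2.INTER_CUBIC); b=cv2.resize(q["color"][100:260,240:440],(400,320),interpolation=cv2.INTER_CUBIC)
cv2.imwrite("pics/end.png",np.hstack([a,b])[...,::-1])
s=sense();print(s["wrist_force"],s["moment"],s["tcp_pos"],s["gripper_width"])
for t in("reagent","beaker","vial","cassette"):
    for m in masks_of(q,t)[:1]: print(t,m["confidence"],np.round(m["box"],1))
for m in masks_of(p,"pan")[:1]: print("pan",m["confidence"],np.round(m["box"],1))
```

```text
[-0.266669    0.34716064 -1.7799062 ] [-0.01815551 -0.12709057  0.02896807] [0.56179249 0.02974319 0.19165469] 0.3023398981974562
reagent 0.83 [145.5 244.2  48.1  69.3]
beaker 0.64 [457.  177.6  36.9  46.6]
vial 0.91 [392.2 170.6  15.9  31.5]
cassette 0.72 [308.8 138.3  33.5  51.8]
```

View pics/end.png

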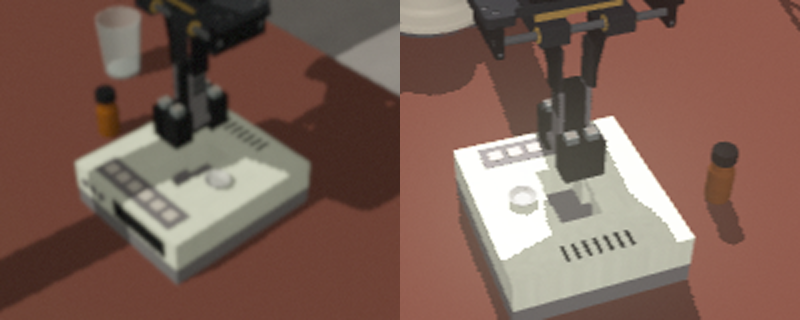

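```bash
python3 -c "
from station import r
print(r.finish_job())"
```

```text
the job is handed in; nothing more can be done
None
```

The job is handed in at about 17 s of the 59 s allowed, with the arm still holding the cassette pinched above the instrument. No verdict was reported.

- **Vial:** I lifted it off the deck and left it standing on the bench at about (0.56, 0.22). The last pictures show it upright and clear of the fingers.
- **Cassette:** I pinched both catches while it was still seated, then lifted it straight up about 94 mm. Its underside should be about 0.119 m above the bench; that figure comes from how far the arm rose, not from a picture. In the last pictures it looks level and clear of the bay. The wrist force was about 2 to 3 N, which fits its weight.
- **Pan, reagent bottle and beaker:** The bottle and beaker were found within a few pixels of their first positions. The pan was still on the deck in the last picture, but the network did not find it in the final side view, so I checked it by eye only.
- **Reading that disagreed:** The opening read about 0.30, or 26 mm, where fully pressed catches should measure 34 mm. It also read about 3 mm low on the vial. The picture showed both catches pressed in against the tower, so I took this as finger flex and a sensor offset.

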